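# Rebuild the bearing spindle of a bench rotator

### The job

Put the bench rotator's spindle back together: thread the ball bearing onto the upright shaft of the stand first, then the spacer sleeve, and last the retaining collar, so that each lies flat and fully down on the one below. Leave the beaker, the rubber stopper and the calibration weight standing where they are.

Things in the scene. Friction and masses are not known exactly. Their poses are not given: they have to be found in the camera images.
- seat (a point): Spindle stand, fixed to the bench: a round grey foot 80 mm across and 10 mm high with a grey shoulder 22 mm across rising to 28 mm above the bench, and from it an upright steel shaft 12 mm in diameter that ends 82 mm above the bench (54 mm above the shoulder), its last 7 mm tapering to 5 mm. This point lies on the shaft's axis at the top face of the shoulder, where the bearing rests; z points up along the shaft.
- bearing_center (a point): Loose ball bearing: steel ring of 40 mm outside diameter, 14 mm high, bore 14 mm (1 mm of play all round on the shaft), with dark recessed shields between outer and inner race. It lies flat on the bench, bore upright; either face up will do. The point is its centre, half-way up (7 mm above the surface it lies on); z along the bore. About 80 g.
- spacer_center (a point): Loose spacer sleeve: plain steel tube of 24 mm outside diameter, 20 mm high, bore 14 mm, the narrowest and tallest of the three rings. It stands on the bench, bore upright; either end up will do. The point is its centre, half-way up (10 mm); z along the bore. About 50 g.
- collar_center (a point): Loose retaining collar: steel ring of 32 mm outside diameter, 12 mm high, bore 14 mm, with one narrow dark slit through its rim and a small screw head beside it. It lies flat on the bench, bore upright; either face up will do. The point is its centre, half-way up (6 mm); z along the bore. About 60 g.
- beaker: Bystander: small glass beaker, 55 mm across, 68 mm tall, loose, standing to the right behind the work; origin at the centre of its underside.
- stopper: Bystander: tapered red-brown rubber stopper, 29 mm across, 26 mm tall, loose, standing on the right; origin at the centre of its underside.
- weight: Bystander: brass-coloured calibration weight with a knob, 29 mm across, 50 mm tall, loose, standing to the left behind the work; origin at the centre of its underside. Mind the tall fixed analytical balance (315 mm high, glass draught shield) to the left of the work: it always fills x from 0.50 to 0.88 m and y from 0.16 to 0.40 m.
Not all that is in view belongs to the job. Leave any orange or pink look-alike of the part that bears bearing_center alone.

How it is judged:
By the outcome, as a careful person would: the job done as asked, in the order asked, and still so for the second after the job is handed in, with the robot touching nothing.
It also fails if it takes over 69 s, if anything falls off the work surface, if the arm or the gripper's body presses on something with over 40 N, if the wrist force passes 120 N, or if a joint passes its speed limit or range.

### The arm

A 6-joint arm with a two-finger parallel gripper is mounted at the origin on a cart in front of the work surface, level with it; the furniture and walls round the work are solid. World frame = base frame: x ahead of the robot, y to its left, z up, the work surface at z = 0. Lengths are in m, angles in rad, forces in N, time in s.
With the tool pointing down it reaches from about 0.3 to 0.775 m from the base axis. Payload 14.6 kg.
Tool frame: the origin (TCP) lies at the very end of the fingers, on their centre line; the grasp point (between the pads) lies 19 mm behind it; x points along the fingers, z is the direction in which the jaws open and shut, and the axes are right-handed (so a half turn about x gives the same grasp; the last joint's range is limited). The gripper opens to 94 mm and grips with 3 to 60 N. Pads are 16 mm wide; open, the fingers measure 119 mm over their backs; the gripper's body (75 mm by 177 mm) begins 78 mm behind the grasp point.
Start: joints at [-1.17, 0.3, 1.521, -0, 1.321, -0.067], TCP at [0.248, -0.491, 0.182] pointing down, gripper open.
Joint ranges: [-3.03, 3.03], [-0.79, 2.21], [0.23, 2.52], [-1.04, 4.18], [0, 3.07], [-2.55, 2.55]. Speed limits (rad/s): [2.22, 2.22, 2.57, 3.14, 3.14, 3.14].

### API

Orientations are given as [roll, pitch, yaw] about the fixed x, y, z axes, in that order (R = Rz(yaw) Ry(pitch) Rx(roll)).
In Python, from station import ctrl gives the robot as it stands. The module is installed in compiled form; this text tells all that it offers.
- The arm moves only by the tool servo_tool, never from a script. Its argument "motion" is one flat list of numbers, 4 for each row, row after row: the shift along the tool's x, y, z in mm, then the turn about the tool's x in degrees. In form: [dx, dy, dz, roll, dx, dy, dz, roll, ...]. A call has 1 to 20 rows; each row is the pose to reach, as a shift and turn from the pose commanded when the call began, along the tool's axes at that moment; what a row does not reach only later rows make up. A row lasts 1/8 s, in which the tool goes at most 62.5 mm and 10.7 degrees, less where a joint would pass 70% of its speed; a pose out of reach is approached as far as the arm can. A call with a gripper value outside its range is refused whole. "gripper" is the opening, from 0 (shut) to 1 (fully open), set as the call begins (left out, the last holds). The fingers move at their own pace and stop on an object; "force" is the grip in N (left out, the last holds). Time passes only in rows, so rows that repeat a pose let the fingers close. It gives the time, the measured TCP pose, the force and the opening at its end, in the units of the state.
- ctrl.get_obs(): the state, without advancing time (a new reading comes with each control period).
- ctrl.camera(name): name is "scene" or "top" or "wrist"; returns a dict with "color" (420x560x3 uint8, red, green, blue), "z_map" (420x560 float32, m along the optical axis (not along the pixel's ray), 0 where there is no reading), "fx", "fy", "cx", "cy" (pixels), "rvec" (rotation vector, rad) and "tvec" (3), from world to camera coordinates, as OpenCV has them. Camera axes: x right, y down, z forward; pixel columns grow to the right and rows downward; lengths in m; the calibration is good to about 2 mm. A picture is of the moment at which its call begins.
- ctrl.hand_in(): hands the job in, once; it reports no verdict.
The state is a dict: "time_s": time; "qpos": joint angles; "joint_vel": joint speeds; "tau": joint torques, N m; "ee_pos": TCP position; "eef_rot": TCP orientation; "force": force on the tool from outside, world axes, zero at the start; "moment": the same for the moment, N m; "grip_width": finger opening in m.
Only numpy, scipy, OpenCV 4.12 (cv2) and the standard library are available. Lean on these libraries where they do the work, as an engineer would, in place of code of your own. Each camera call takes 0.05 s, during which the arm holds its last target.

## Working session

There is one attempt and no reset: what is moved stays moved. The work goes in short steps, Python scripts to look and compute and a tool call to move; the robot and the scene stay as the last step left them, time stands still between calls to the robot, and variables do not carry over. Pictures are saved under pics/ and viewed, and the job is handed in when it is done.

Besides the shell and the picture viewer there is one more tool, called after "Request:" as name(argument=value, ...), one argument or row to a line, values as JSON. servo_tool: Moves the arm, as the interface text tells. Its arguments: {"type":"object","properties":{"motion":{"type":"array","items":{"type":"number"}},"gripper":{"type":"number"},"force":{"type":"number"}},"required":["motion"]}

```bash
mkdir -p pics; cat > h.py <<'E'
import numpy as np, cv2
from station import ctrl
def cam(n,save=None):
    c=ctrl.camera(n)
    if save: cv2.imwrite(f'pics/{save}.png',c['color'][:,:,::-1])
    R,_=cv2.Rodrigues(np.array(c['rvec'],float)); t=np.array(c['tvec'],float).ravel()
    c['R']=R;c['t']=t;return c
def ray(c,u,v,z):
    d=c['R'].T@np.array([(u-c['cx'])/c['fx'],(v-c['cy'])/c['fy'],1.]); o=-c['R'].T@c['t']
    return o+d*(z-o[2])/d[2]
def pts(c):
    v,u=np.mgrid[0:420,0:560]; z=c['z_map']
    P=np.stack([(u-c['cx'])/c['fx']*z,(v-c['cy'])/c['fy']*z,z],-1)
    return (P-c['t'])@c['R']
def proj(c,p):
    q=c['R']@np.asarray(p)+c['t'];return q[0]/q[2]*c['fx']+c['cx'],q[1]/q[2]*c['fy']+c['cy']
E
python3 - <<'E'
from h import *
for n in ['scene','top','wrist']:
    c=cam(n,n+'0'); print(n,-c['R'].T@c['t'],c['fx'])
o=ctrl.get_obs();print(o)
E
```

```text
scene [ 0.06850104 -0.81574249  0.43830847] 470.9061637072693
top [ 0.40808648 -0.14568949  0.90700598] 439.18332923953915
wrist [ 0.30981962 -0.45918066  0.3844469 ] 369.6288692136255
{'time_s': 0.15, 'qpos': array([-1.16959036e+00,  3.00372517e-01,  1.52144125e+00, -1.66740960e-05,
        1.32072396e+00, -6.66339647e-02]), 'joint_vel': array([ 0.00116847, -0.00286474, -0.00342748, -0.00109405, -0.00042092,
       -0.00104462]), 'tau': array([ 1.94954686e-03, -5.31962657e+01, -3.52822459e+01,  7.09069404e-02,
        2.36047996e-02, -5.50256084e-05]), 'ee_pos': array([ 0.24791334, -0.49069739,  0.18129957]), 'eef_rot': array([3.09204727, 1.56985112, 1.989095  ]), 'force': array([-0.18845106, -0.1975157 ,  0.63050913]), 'moment': array([ 0.02495781,  0.01709561, -0.0226684 ]), 'grip_width': 0.09434542964495725}
```

View pics/top0.png

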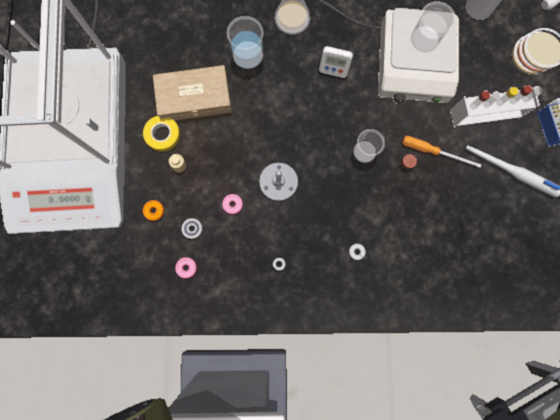

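View pics/scene0.png

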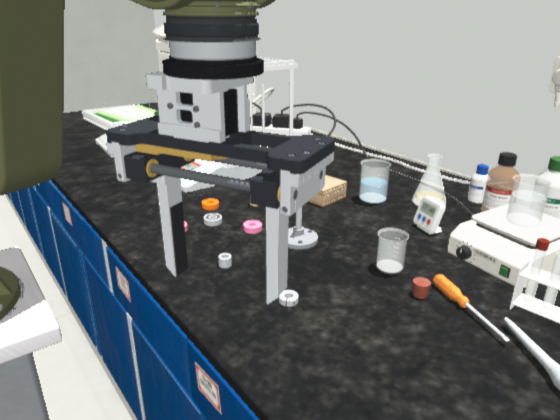

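View pics/wrist0.png

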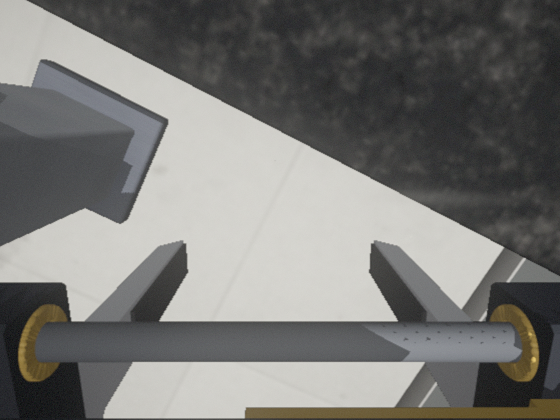

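Top view: bearing at about (191,228), spacer (279,264), collar (357,252), stand (279,181). The pink rings at (232,204) and (186,268) and the orange one at (153,210) are decoys. Next I measure these positions.

```bash
python3 - <<'E'
from h import *
c=cam('top'); P=pts(c)
im=c['color']
print('bench z',np.median(P[240:320,200:340,2]))
g=im.astype(int).min(2)
def blob(u,v,r,h,thr=90,fill=True):
    m=np.zeros(g.shape,np.uint8); 
    m[v-r:v+r,u-r:u+r]=(g[v-r:v+r,u-r:u+r]>thr)
    cs,_=cv2.findContours(m,cv2.RETR_EXTERNAL,cv2.CHAIN_APPROX_NONE)
    k=max(cs,key=cv2.contourArea); (cu,cv_),rad=cv2.minEnclosingCircle(k)
    M=cv2.moments(k); e=cv2.fitEllipse(k)
    cu,cv_=M['m10']/M['m00'],M['m01']/M['m00']
    dz=0.907-h
    print((u,v),'mom',round(cu,2),round(cv_,2),'ell',np.round(e[0],2),'diam mm',np.array(e[1])*dz/c['fx']*1000, 'xyz',ray(c,cu,cv_,h).round(4),'zmax',P[v-r:v+r,u-r:u+r,2].max().round(4))
for t in (80,110):
    blob(191,228,15,.014,t); blob(279,264,12,.02,t); blob(357,252,14,.012,t); blob(279,181,26,.010,t)
# depth shaft
Q=P[160:205,258:302].reshape(-1,3); s=Q[Q[:,2]>.04]; print('shaft pts',len(s),s.mean(0),s[:,2].max()); s=Q[Q[:,2]>.07];print(s)
for n,(u,v) in dict(beaker=(369,147),stopper=(410,161),weight=(177,162),pink1=(232,204),pink2=(186,268),or_=(153,210)).items(): print(n,ray(c,u,v,.01).round(3))
b=cv2.resize(im[150:290,140:390,::-1],None,fx=3.2,fy=3.2,interpolation=cv2.INTER_CUBIC); cv2.imwrite('pics/topz.png',b)
E
```

```text
bench z -1.7085229734022147e-05
(191, 228) mom 191.29 227.96 ell [191.29 227.96] diam mm [41.29978051 42.82210185] xyz [0.5124 0.0258 0.014 ] zmax 0.907
(279, 264) mom 278.59 263.48 ell [278.58 263.49] diam mm [25.67315869 26.08332847] xyz [ 0.4393 -0.1511  0.02  ] zmax 0.907
(357, 252) mom 356.92 251.19 ell [356.92 251.17] diam mm [33.00814301 33.7706236 ] xyz [ 0.4631 -0.3108  0.012 ] zmax 0.907
(279, 181) mom 278.12 181.02 ell [278.12 181.02] diam mm [77.62070463 78.61184407] xyz [ 0.6104 -0.1511  0.01  ] zmax 0.907
(191, 228) mom 191.25 227.88 ell [191.25 227.88] diam mm [40.08989479 40.7333506 ] xyz [0.5126 0.0259 0.014 ] zmax 0.907
(279, 264) mom 278.8 263.55 ell [278.8  263.56] diam mm [24.02988511 24.35192446] xyz [ 0.4392 -0.1515  0.02  ] zmax 0.907
(357, 252) mom 356.99 251.33 ell [356.99 251.33] diam mm [31.30772364 32.83532599] xyz [ 0.4628 -0.3109  0.012 ] zmax 0.907
(279, 181) mom 278.2 181.0 ell [278.19 181.  ] diam mm [75.15935011 77.4462899 ] xyz [ 0.6105 -0.1512  0.01  ] zmax 0.907
shaft pts 55 [ 0.59651159 -0.14978199  0.11456048] 0.9070059832869516
[[ 0.40808648 -
[... 817 characters left out ...]
 -0.14856964  0.07844804]
 [ 0.60657905 -0.15049764  0.07985868]
 [ 0.60690613 -0.15244208  0.07847289]
 [ 0.60704687 -0.15438509  0.07786356]
 [ 0.60502835 -0.14662541  0.07807953]
 [ 0.60520012 -0.148564    0.07733299]
 [ 0.60557023 -0.15051117  0.07575153]
 [ 0.60523906 -0.15244194  0.07712193]
 [ 0.60619594 -0.15442334  0.07307034]
 [ 0.60382556 -0.14856352  0.07472108]
 [ 0.60348182 -0.15049848  0.07615828]
 [ 0.60420925 -0.15246396  0.0730407 ]
 [ 0.40808648 -0.14568949  0.90700598]
 [ 0.40808648 -0.14568949  0.90700598]]
beaker [ 0.684 -0.345  0.01 ]
stopper [ 0.653 -0.432  0.01 ]
weight [0.652 0.06  0.01 ]
pink1 [ 0.562 -0.056  0.01 ]
pink2 [0.432 0.035 0.01 ]
or_ [0.55  0.106 0.01 ]
```

View pics/topz.png

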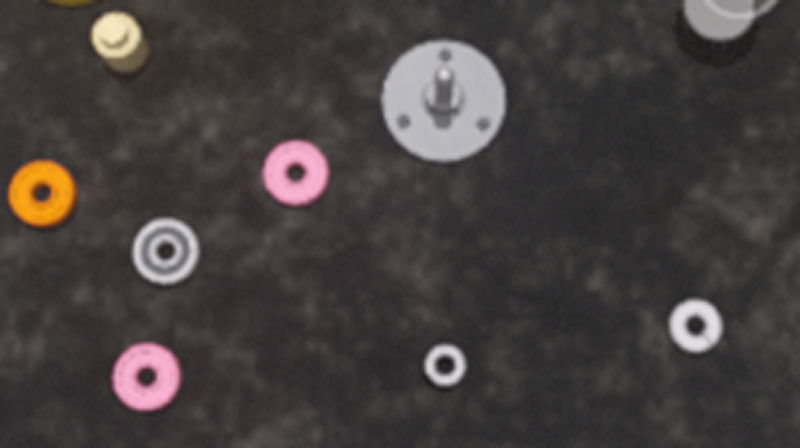

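```bash
cat >> h.py <<'E'
from scipy.spatial.transform import Rotation as Ro
def go(target,roll=0):
    o=ctrl.get_obs();R=Ro.from_euler('xyz',o['eef_rot']).as_matrix()
    d=R.T@(np.array(target)-o['ee_pos'])*1000
    print('tool shift mm',d.round(1),'ee',o['ee_pos'].round(4)); return d
E
python3 - <<'E'
from h import *
o=ctrl.get_obs();R=Ro.from_euler('xyz',o['eef_rot']).as_matrix();print(R.round(3),o['time_s'])
print(np.degrees(np.arctan2(R[1,2],R[0,2])))
go([.5125,.0258,.10])
E
```

```text
[[-0.     0.893  0.451]
 [ 0.001  0.451 -0.893]
 [-1.     0.    -0.001]] 0.2
-63.196807452254504
tool shift mm [  81.7  469.1 -341.7] ee [ 0.2479 -0.4908  0.1814]
```

Request:
servo_tool(
  motion=[2,20,-14,1,6,60,-44,4,10,100,-75,8,14,140,-105,11,18,180,-135,14,22,220,-165,17,27,260,-195,20,31,300,-225,22,36,340,-255,24,41,380,-285,25.5,45,420,-312,26.5,50,452,-333,26.8,52,469,-342,26.8,52,469,-342,26.8],
  gripper=0.75,
)

```text
time_s: 1.95
ee_pos: [0.5125, 0.026, 0.1295]
eef_rot: [-1.503, 1.57, -3.073]
force: [-1.0, -0.4, -0.5]
grip_width: 0.0702
```

```bash
python3 - <<'E'
from h import *
c=cam('wrist','w1');cam('top','t1')
o=ctrl.get_obs();print(o['time_s'],o['ee_pos'],o['qpos'].round(2),o['grip_width'])
print(Ro.from_euler('xyz',o['eef_rot']).as_matrix().round(3)); print(proj(c,[.5125,.0258,.014]))
E
```

```text
2.05 [0.51205892 0.02494142 0.12979255] [-0.02  0.27  1.69 -0.    1.19  1.55] 0.07044570866312239
[[-0.  1. -0.]
 [-0. -0. -1.]
 [-1. -0.  0.]]
(np.float64(279.00689442954507), np.float64(200.85024725654148))
```

View pics/w1.png

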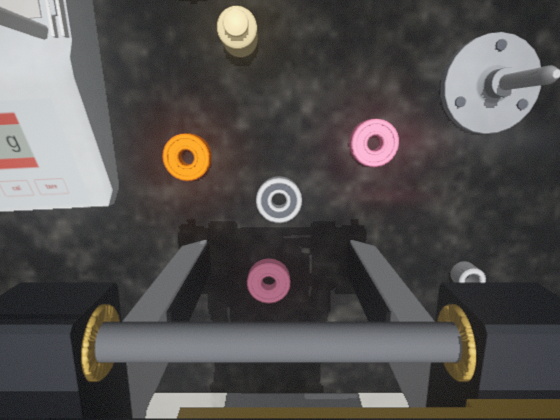

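Wrist view: the bearing is at (279,199), against a prediction of (279,201), so the two agree. The foot is at (492,83). I'll refine both.

```bash
python3 - <<'E'
from h import *
c=cam('wrist'); im=c['color'];g=im.astype(int).min(2).astype(np.uint8)
def b(u,v,r,h,t):
    m=np.zeros_like(g);m[v-r:v+r,u-r:u+r]=255*(g[v-r:v+r,u-r:u+r]>t)
    cs,_=cv2.findContours(m,0,cv2.CHAIN_APPROX_NONE);k=max(cs,key=cv2.contourArea)
    w=[ray(c,*q[0],h)[:2] for q in k]; (x,y),(a,bb),_=cv2.fitEllipse((np.array(w)*1000).astype(np.float32)); print(t,'xy',x,y,'axes',a,bb)
for t in(90,130): b(279,200,28,.014,t);b(492,83,62,.010,t)
go([.5125,.0258,.003])
E
```

```text
90 xy 513.544677734375 26.133047103881836 axes 40.07308578491211 41.37457275390625
90 xy 611.4868774414062 -150.8685760498047 axes 78.46189880371094 82.07034301757812
130 xy 513.2816162109375 26.167144775390625 axes 39.52955627441406 39.84733200073242
130 xy 611.9204711914062 -149.51852416992188 axes 74.39724731445312 77.01258087158203
tool shift mm [126.9   0.4  -1.1] ee [0.5121 0.0248 0.1299]
```

Request:
servo_tool(
  motion=[25,0.5,-1,0,65,1,-1,0,100,1,-1,0,120,1,-1,0,127,1,-1,0,127,1,-1,0],
)

```text
time_s: 2.85
ee_pos: [0.5135, 0.0263, 0.0032]
eef_rot: [1.431, 1.57, -0.141]
force: [-0.5, 0.0, -0.1]
grip_width: 0.0702
```

Request:
servo_tool(
  motion=[0,0,0,0,0,0,0,0,0,0,0,0,0,0,0,0,0,0,0,0],
  gripper=0.3,
  force=25,
)

```text
time_s: 3.48
ee_pos: [0.5134, 0.0269, 0.0028]
eef_rot: [1.552, 1.571, -0.019]
force: [-0.4, -0.3, -0.6]
grip_width: 0.0288
```

```bash
python3 - <<'E'
from h import *
cam('wrist','w2');cam('scene','s2');cam('top','t2')
print(ctrl.get_obs()['grip_width'])
E
```

```text
0.028246440264882138
```

View pics/w2.png

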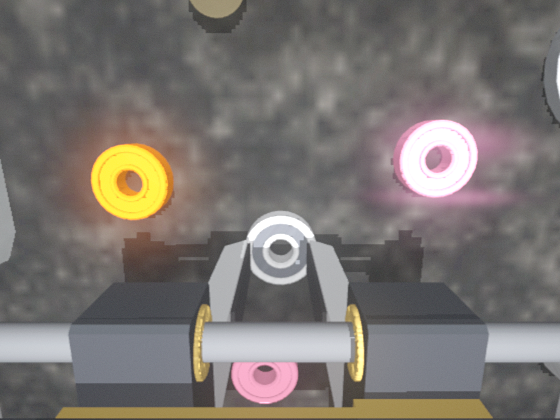

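View pics/s2.png

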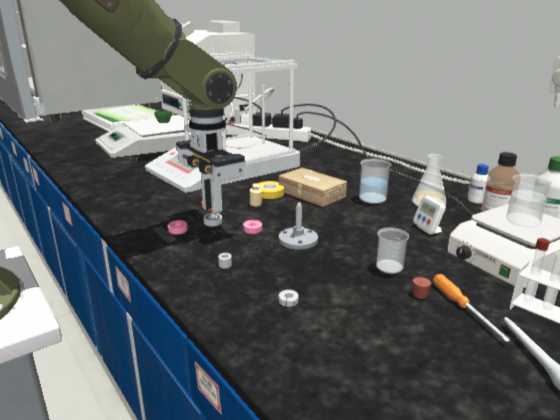

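```bash
python3 - <<'E'
from h import *
c=cam('wrist'); im=c['color']
o=ctrl.get_obs()
print(o['ee_pos'])
print('bearing bore now',ray(c,281,250,.014)[:3].round(4),'front edge',ray(c,281,210,.014).round(4), 'rear', ray(c,281,284,.014).round(4))
for y in(-.008,0,.008,.05): print(y,proj(c,[o['ee_pos'][0]+y,o['ee_pos'][1]+.0141,.003]),proj(c,[o['ee_pos'][0]+y,o['ee_pos'][1]+.0141,.022]))
P=pts(c)
for v in range(225,300,8): print(v,[ (P[v,u]*1000).round(0).tolist() for u in (225,281,335)])
b=cv2.resize(im[200:320,180:380,::-1],None,fx=4,fy=4,interpolation=cv2.INTER_CUBIC); cv2.imwrite('pics/w2z.png',b)
E
```

```text
[0.51337095 0.02684599 0.0027118 ]
bearing bore now [0.5134 0.0258 0.014 ] front edge [0.536  0.0259 0.014 ] rear [0.4932 0.0258 0.014 ]
-0.008 (np.float64(254.88380855644556), np.float64(256.56746416594444)) (np.float64(252.70786230730673), np.float64(269.34489230493244))
0 (np.float64(254.69621399907714), np.float64(243.52787975162053)) (np.float64(252.48129924569702), np.float64(255.19660805043853))
0.008 (np.float64(254.50524587359564), np.float64(230.25380065469145)) (np.float64(252.25027266949445), np.float64(240.769588715365))
0.05 (np.float64(253.4435287715175), np.float64(156.4544859470027)) (np.float64(250.95863863625675), np.float64(160.11034388883598))
225 [[524.0, 58.0, -0.0], [528.0, 26.0, 14.0], [524.0, -5.0, 0.0]]
233 [[519.0, 58.0, 0.0], [523.0, 26.0, 13.0], [519.0, -6.0, 1.0]]
241 [[514.0, 59.0, -1.0], [514.0, 26.0, -0.0], [514.0, -6.0, 0.0]]
249 [[524.0, 52.0, 42.0], [509.0, 26.0, 0.0], [509.0, -6.0, 1.0]]
257 [[524.0, 51.0, 52.0], [506.0, 26.0, 4.0], [523.0, 2.0, 50.0]]
265 [[523.0, 50.0, 60.0], [504.0, 26.0, 13.0], [523.0, 3.0, 60.0]]
273 [[523.0, 49.0, 69.0], [500.0, 26.0, 14.0], [524.0, 5.0, 70.0]]
281 [[523.0, 48.0, 75.0], [495.0, 26.0, 13.0], [523.0, 6.0, 76.0]]
289 [[524.0, 47.0, 84.0], [483.0, 26.0, 0.0], [524.0, 7.0, 84.0]]
297 [[523.0, 46.0, 89.0], [478.0, 26.0, 0.0], [524.0, 8.0, 90.0]]
```

View pics/w2z.png

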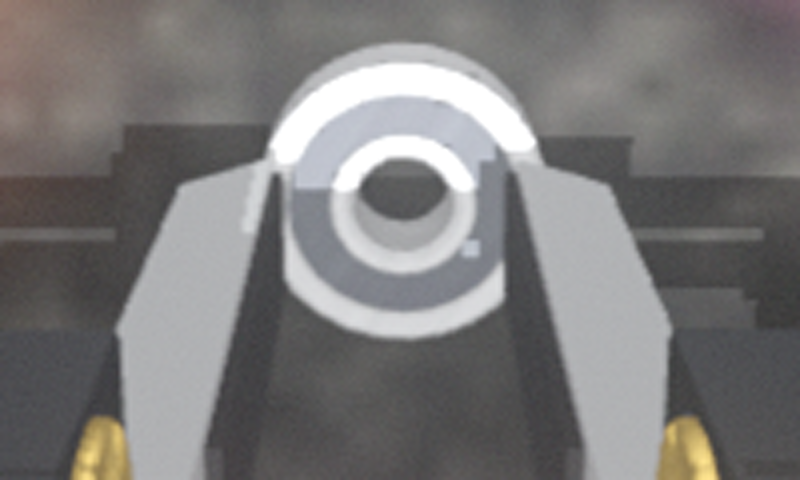

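```bash
python3 - <<'E'
from h import *
c=cam('wrist'); P=pts(c)*1000
for v in range(228,262,3): print(v,[ (P[v,u]).round(0).astype(int).tolist() for u in range(236,264,3)])
o=ctrl.get_obs();print(o['grip_width'],o['time_s'])
E
```

```text
228 [[522, 52, 1], [522, 50, 1], [522, 48, 1], [522, 47, 0], [522, 45, 0], [524, 43, 6], [526, 41, 13], [526, 39, 14], [526, 37, 14], [526, 36, 14]]
231 [[520, 52, -1], [520, 50, 0], [520, 48, 0], [520, 47, 0], [520, 45, -1], [524, 42, 13], [524, 40, 14], [524, 39, 14], [524, 37, 13], [524, 36, 13]]
234 [[518, 52, 0], [519, 50, 2], [518, 48, 0], [518, 47, 0], [521, 44, 9], [523, 42, 15], [522, 41, 13], [522, 39, 13], [522, 37, 12], [522, 36, 13]]
237 [[516, 52, -1], [517, 50, 1], [516, 49, 0], [516, 47, 0], [520, 44, 13], [521, 42, 15], [521, 41, 14], [520, 39, 13], [520, 37, 12], [520, 36, 13]]
240 [[514, 52, -1], [514, 50, 0], [514, 49, 0], [524, 44, 27], [519, 44, 14], [519, 42, 14], [519, 41, 13], [519, 39, 13], [519, 37, 12], [519, 36, 12]]
243 [[524, 48, 33], [524, 47, 32], [524, 45, 33], [523, 44, 31], [522, 43, 28], [518, 42, 14], [517, 41, 14], [517, 39, 13], [517, 37, 13], [517, 36, 14]]
246 [[523, 48, 36], [524, 46, 37], [523, 45, 36], [524, 43, 38], [522, 42, 32], [516, 42, 15], [515, 41, 13], [515, 39, 13], [515, 37, 13], [516, 36, 14]]
249 [[523, 47, 40], [523, 46, 40], [523, 45, 40], [523, 43, 40], [522, 42, 36], [514, 42, 15], [514, 41, 13], [513, 39, 12], [514, 37, 14], [514, 36, 15]]
252 [[523, 47, 44], [523, 46, 44], [523, 44, 45], [523, 43, 44], [522, 42, 40], [517, 41, 26], [512, 41, 13], [512, 39, 14], [512, 37, 13], [512, 36, 14]]
255 [[524, 46, 49], [524, 45, 49], [524, 44, 49], [522, 43, 45], [522, 41, 44], [516, 41, 28], [510, 41, 13], [510, 39, 13], [510, 37, 13], [510, 36, 14]]
258 [[523, 46, 52], [523, 45, 51], [523, 43, 52], [522, 42, 48], [521, 41, 45], [514, 41, 27], [508, 41, 13], [509, 39, 14], [508, 37, 12], [508, 36, 13]]
261 [[524, 45, 57], [523, 44, 56], [523, 43, 56], [522, 42, 51], [520, 41, 46], [513, 41, 28], [507, 41, 14], [507, 39, 13], [506, 37, 13], [506, 36, 13]]
0.028026822749369462 3.725
```

```bash
python3 - <<'E'
from h import *
c=cam('scene'); P=pts(c)*1000; o=ctrl.get_obs()
u,v=map(int,proj(c,o['ee_pos']));print(u,v)
for vv in range(v-30,v+14,3): print(vv,[P[vv,uu].round(0).astype(int).tolist() for uu in range(u-12,u+13,4)])
im=c['color'];b=cv2.resize(im[v-60:v+30,u-60:u+60,::-1],None,fx=6,fy=6,interpolation=cv2.INTER_CUBIC); cv2.imwrite('pics/s2z.png',b)
E
```

```text
212 220
190 [[572, 197, 7], [505, 43, 70], [514, 42, 69], [504, 4, 83], [512, 2, 82], [519, -2, 81], [633, 181, -2]]
193 [[567, 186, 4], [505, 43, 63], [511, 37, 64], [503, 3, 77], [509, -3, 77], [521, 1, 73], [622, 163, -2]]
196 [[563, 180, -2], [503, 41, 58], [513, 42, 55], [504, 6, 69], [510, 0, 69], [520, 1, 67], [610, 143, -1]]
199 [[553, 160, -1], [502, 40, 51], [512, 40, 49], [504, 7, 62], [509, -1, 63], [521, 2, 59], [600, 125, 0]]
202 [[544, 145, -2], [504, 44, 42], [512, 41, 42], [504, 8, 54], [510, 1, 55], [520, 1, 53], [592, 112, -2]]
205 [[536, 129, -2], [504, 45, 35], [510, 38, 36], [503, 6, 48], [509, 0, 49], [518, -2, 48], [582, 95, -2]]
208 [[528, 115, -3], [503, 44, 28], [510, 39, 28], [503, 8, 41], [509, 1, 42], [518, 0, 40], [573, 79, -2]]
211 [[519, 97, -2], [527, 93, -2], [535, 88, -3], [505, 11, 32], [509, 1, 35], [518, 1, 33], [565, 67, -3]]
214 [[510, 81, -1], [519, 78, -3], [511, 42, 13], [504, 11, 26], [527, 35, 11], [549, 57, -3], [558, 54, -4]]
217 [[503, 67, -2], [497, 35, 12], [504, 31, 11], [515, 32, 8], [518, 19, 12], [524, 13, 12], [547, 35, -2]]
220 [[495, 52, -2], [493, 27, 8], [496, 16, 12], [501, 7, 14], [510, 5, 12], [522, 9, 7], [536, 16, 1]]
223 [[490, 43, -4], [491, 25, 3], [495, 13, 6], [504, 12, 4], [511, 8, 4], [520, 6, 2], [530, 7, -2]]
226 [[481, 26, -2], [488, 21, -2], [494, 12, -1], [501, 8, -1], [508, 3, -1], [516, -1, -2], [524, -4, -3]]
229 [[476, 15, -4], [481, 7, -2], [488, 2, -2], [495, -3, -2], [502, -8, -2], [509, -13, -2], [515, -19, -1]]
232 [[469, 1, -3], [473, -8, -1], [482, -9, -3], [487, -18, -1], [495, -19, -3], [502, -24, -3], [508, -31, -2]]
```

View pics/s2z.png

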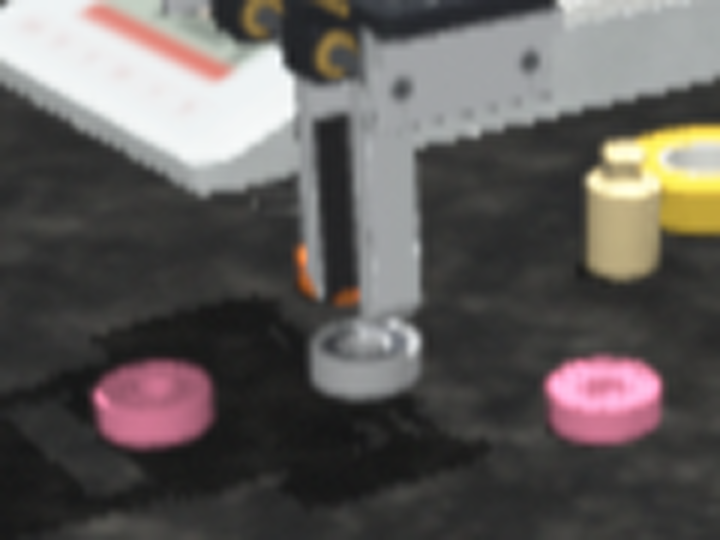

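The pictures and the reported pose disagree. Both cameras put the finger ends at z≈26 mm, while the reported TCP z is 3 mm. The bearing hasn't moved, because the jaws closed above it. I'll trust the cameras: open, then go about 20 mm lower while watching the force.

Request:
servo_tool(
  motion=[0,0,0,0,0,0,0,0,0,0,0,0,5,-0.5,0,0,11,-0.5,1,0,17,-0.5,1,0,17,-0.5,1,0],
  gripper=0.75,
)

```text
time_s: 4.65
ee_pos: [0.5125, 0.0258, -0.0149]
eef_rot: [-1.589, 1.57, 3.123]
force: [0.8, -1.2, 1.2]
grip_width: 0.0703
```

```bash
python3 - <<'E'
from h import *
c=cam('scene'); P=pts(c)*1000; o=ctrl.get_obs()
print(o['ee_pos'],o['force'],o['grip_width'])
q=P[150:235,170:260].reshape(-1,3)
for s in (1,-1):
  k=q[(abs(q[:,0]-513)<14)&(s*(q[:,1]-26)>27)&(s*(q[:,1]-26)<60)&(q[:,2]>2.5)]
  h=np.histogram(k[:,2],bins=range(2,42,3));print(h)
im=c['color'];u,v=212,215;b=cv2.resize(im[v-60:v+30,u-60:u+60,::-1],None,fx=6,fy=6,interpolation=cv2.INTER_CUBIC); cv2.imwrite('pics/s3z.png',b)
E
```

```text
[ 0.51275303  0.02583797 -0.01453005] [-0.6188441  -0.74875397 -0.25377941] 0.0705137998051247
(array([ 0,  7,  8, 11, 14, 10, 11, 11, 11, 14, 12, 11, 15]), array([ 2,  5,  8, 11, 14, 17, 20, 23, 26, 29, 32, 35, 38, 41]))
(array([ 0,  2,  5,  9,  9, 15, 11, 18, 10, 13, 14, 12, 15]), array([ 2,  5,  8, 11, 14, 17, 20, 23, 26, 29, 32, 35, 38, 41]))
```

View pics/s3z.png

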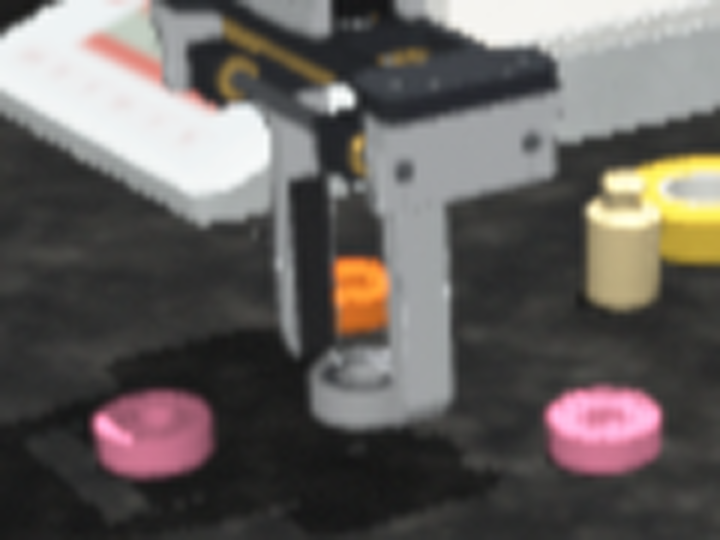

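Scene view: the jaws now straddle the bearing, with the finger ends about 6 mm above the bench. I'll go 3 mm lower and close.

Request:
servo_tool(
  motion=[3,0,0,0,3,0,0,0],
)

```text
time_s: 4.95
ee_pos: [0.5128, 0.0258, -0.0174]
eef_rot: [-1.535, 1.571, -3.106]
force: [0.2, -1.1, -0.0]
grip_width: 0.0707
```

Request:
servo_tool(
  motion=[0,0,0,0,0,0,0,0,0,0,0,0,0,0,0,0],
  gripper=0.2,
  force=25,
)

```text
time_s: 5.45
ee_pos: [0.5129, 0.0258, -0.0172]
eef_rot: [0.918, 1.571, -0.652]
force: [0.4, -0.5, 0.3]
grip_width: 0.0382
```

Request:
servo_tool(
  motion=[-15,0,0,0,-50,0,0,0,-90,0,0,0,-105,0,0,0,-105,0,0,0],
)

```text
time_s: 6.08
ee_pos: [0.5132, 0.0258, 0.0884]
eef_rot: [1.551, 1.569, -0.02]
force: [-0.2, 0.8, -0.2]
grip_width: 0.0387
```

```bash
python3 - <<'E'
from h import *
c=cam('wrist','w4');cam('scene','s4')
o=ctrl.get_obs();print(o['ee_pos'],o['grip_width'],o['force'])
E
```

```text
[0.51225539 0.02584594 0.08656941] 0.03845530703251587 [-0.65352944 -0.2944189  -0.54069136]
```

View pics/w4.png

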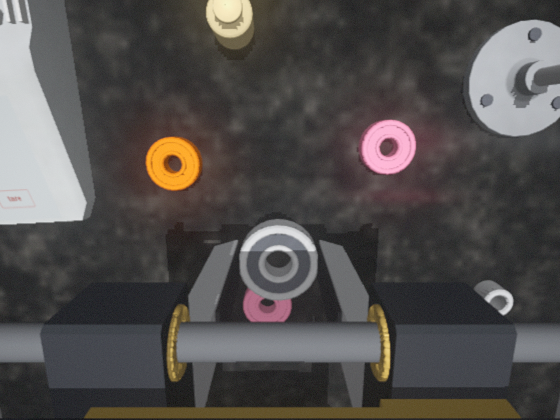

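View pics/s4.png

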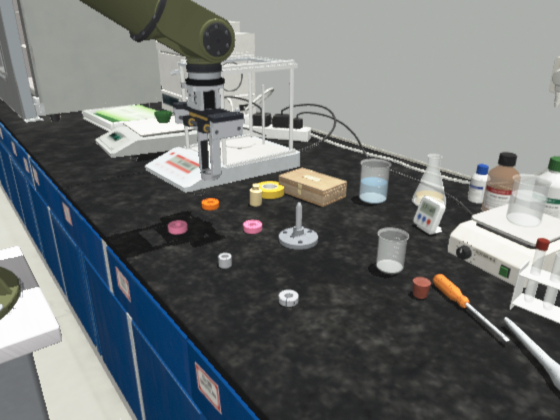

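The bearing is held: it sits in the jaws in the wrist view at (278,260). Next I carry it over the shaft.

Request:
servo_tool(
  motion=[0,8,15,0,0,28,50,0,0,52,94,0,0,75,136,0,0,92,166,0,0,98,177,0,0,98,177,0,0,98,177,0],
)

```text
time_s: 7.18
ee_pos: [0.6105, -0.1502, 0.0875]
eef_rot: [-2.079, 1.57, 2.634]
force: [-0.7, -0.3, -1.0]
grip_width: 0.0384
```

```bash
python3 - <<'E'
from h import *
c=cam('wrist','w5');s=cam('scene','s5')
o=ctrl.get_obs();print(o['ee_pos'],o['grip_width'],o['force'])
e=o['ee_pos']; print('tip',proj(c,[.6105,-.151,.082]),proj(s,[.6105,-.151,.082]),'ringtop',proj(c,[e[0],e[1],.119]))
b=cv2.resize(c['color'][180:340,180:380,::-1],None,fx=4,fy=3.75,interpolation=cv2.INTER_CUBIC); cv2.imwrite('pics/w5z.png',b)
b=cv2.resize(s['color'][150:260,240:360,::-1],None,fx=5,fy=5,interpolation=cv2.INTER_CUBIC); cv2.imwrite('pics/s5z.png',b)
E
```

```text
[ 0.61069406 -0.15021466  0.08789865] 0.03867133851437443 [ 0.47071895 -0.15917702  0.02755897]
tip (np.float64(280.35028163361994), np.float64(240.40146668510323)) (np.float64(298.4088694045435), np.float64(202.0078092566803)) ringtop (np.float64(279.1855919148335), np.float64(263.6410440982379))
```

View pics/w5z.png

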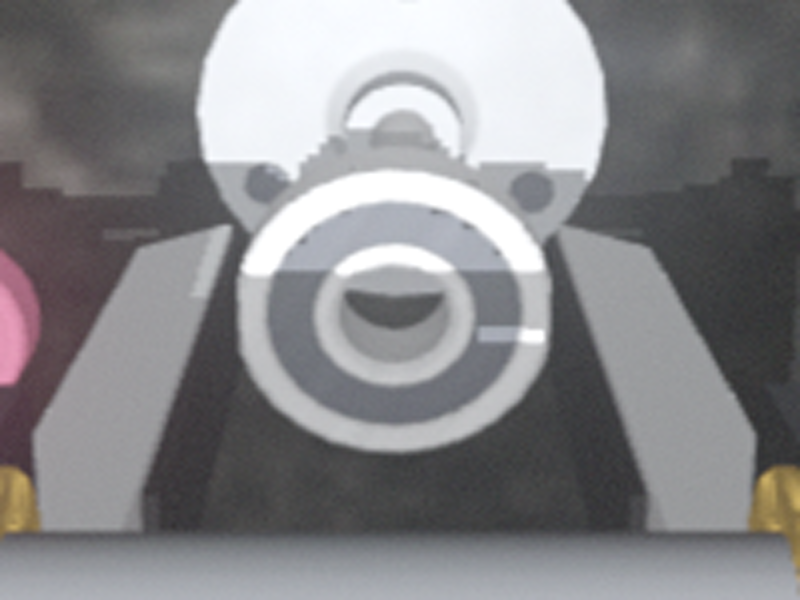

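View pics/s5z.png

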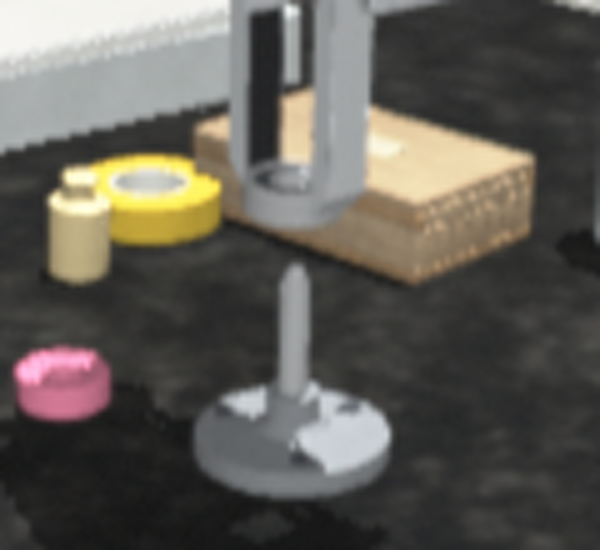

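```bash
python3 - <<'E'
from h import *
c=cam('wrist'); g=c['color'].astype(int)
print('ring bore top',ray(c,180+395/4,180+315/3.75,.119),'ring outer',ray(c,180+394/4,180+310/3.75,.119))
# foot contour at z=.01 upper half
gm=(g.min(2)>150).astype(np.uint8); gm[225:]=0; gm[:, :215]=0; gm[:,345:]=0
cs,_=cv2.findContours(gm,0,cv2.CHAIN_APPROX_NONE);k=max(cs,key=cv2.contourArea)[:,0]
w=np.array([ray(c,*q,.01)[:2] for q in k])*1000
# keep outer arc: circle LSQ w/ fixed radius, robust
from scipy.optimize import least_squares
f=lambda p:np.hypot(w[:,0]-p[0],w[:,1]-p[1])-40
r=least_squares(f,[611,-151],loss='cauchy',f_scale=.5);print('foot',r.x,np.median(abs(r.fun)),len(w))
P=pts(c)*1000;q=P.reshape(-1,3)
m=(q[:,2]>20)&(q[:,2]<60)&(np.hypot(q[:,0]-611,q[:,1]+151)<12);print('shoulder/shaft pts',m.sum(),q[m].mean(0))
s=cam('scene'); g2=s['color'].astype(int)
for v in (205,208,212,216,220): print(v,s['z_map'][v,288:308].round(2).tolist())
print(proj(s,[.6105,-.151,.06]))
for v in (186,188,190): print(v,s['z_map'][v,284:316].round(2).tolist())
E
```

```text
ring bore top [ 0.61053722 -0.14996473  0.119     ] ring outer [ 0.61124337 -0.14983856  0.119     ]
foot [ 610.86043055 -151.09712092] 0.41476170679662516 267
shoulder/shaft pts 485 [ 616.24122821 -151.55569905   31.16459685]
205 [1.1299999952316284, 1.1299999952316284, 1.1299999952316284, 1.1299999952316284, 1.1299999952316284, 1.1299999952316284, 1.1299999952316284, 1.1299999952316284, 1.1299999952316284, 0.9300000071525574, 0.9300000071525574, 0.9200000166893005, 0.9300000071525574, 1.1299999952316284, 1.1299999952316284, 1.1299999952316284, 1.1299999952316284, 1.1299999952316284, 1.1299999952316284, 1.1299999952316284]
208 [1.1100000143051147, 1.1100000143051147, 1.1100000143051147, 1.1100000143051147, 1.1200000047683716, 1.1100000143051147, 1.1100000143051147, 1.1100000143051147, 0.9300000071525574, 0.9300000071525574, 0.9300000071525574, 0.9300000071525574, 0.9300000071525574, 0.9300000071525574, 1.1100000143051147, 1.1100000143051147, 1.1100000143051147, 1.1200000047683716, 1.1100000143051147, 1.1100000143051147]
212 [1.090000033378601, 1.100000023841858, 1.090000033378601, 1
[... 2411 characters left out ...]
.1200000047683716, 1.1200000047683716, 1.1200000047683716]
190 [1.2000000476837158, 1.2000000476837158, 1.190000057220459, 1.190000057220459, 1.190000057220459, 0.9100000262260437, 0.9100000262260437, 0.8999999761581421, 0.8999999761581421, 0.8999999761581421, 0.8999999761581421, 0.8999999761581421, 0.8999999761581421, 0.8999999761581421, 0.8999999761581421, 0.8999999761581421, 0.8999999761581421, 0.8999999761581421, 0.8899999856948853, 0.8899999856948853, 0.8899999856948853, 0.8899999856948853, 0.8899999856948853, 0.8899999856948853, 0.8899999856948853, 0.8999999761581421, 0.8999999761581421, 1.1299999952316284, 1.1299999952316284, 1.1200000047683716, 1.1299999952316284, 1.1200000047683716]
```

Request:
servo_tool(
  motion=[4,0,1,0,14,0,1,0,22,0,1,0,27,0,1,0,32,0,1,0,36,0,1,0,36,0,1,0],
)

```text
time_s: 8.25
ee_pos: [0.6108, -0.1521, 0.0515]
eef_rot: [-1.882, 1.57, 2.831]
force: [0.0, -0.4, -1.3]
grip_width: 0.0387
```

Threaded past the taper without force. I'll continue down.

Request:
servo_tool(
  motion=[6,0,0,0,14,0,0,0,22,0,0,0,30,0,0,0,36,0,0,0,38,0,0,0,38,0,0,0],
)

```text
time_s: 9.12
ee_pos: [0.6109, -0.1522, 0.0137]
eef_rot: [-2.732, 1.571, 1.98]
force: [-0.4, -0.5, -1.2]
grip_width: 0.0387
```

```bash
python3 - <<'E'
from h import *
c=cam('wrist','w6');s=cam('scene','s6')
o=ctrl.get_obs();print(o['ee_pos'],o['grip_width'],o['force'],o['time_s'])
b=cv2.resize(s['color'][150:260,240:360,::-1],None,fx=5,fy=5,interpolation=cv2.INTER_CUBIC); cv2.imwrite('pics/s6z.png',b)
E
```

```text
[ 0.61108328 -0.15221135  0.01405357] 0.038411957082682274 [-0.08163399  0.89295531 -0.41882036] 9.225
```

View pics/s6z.png

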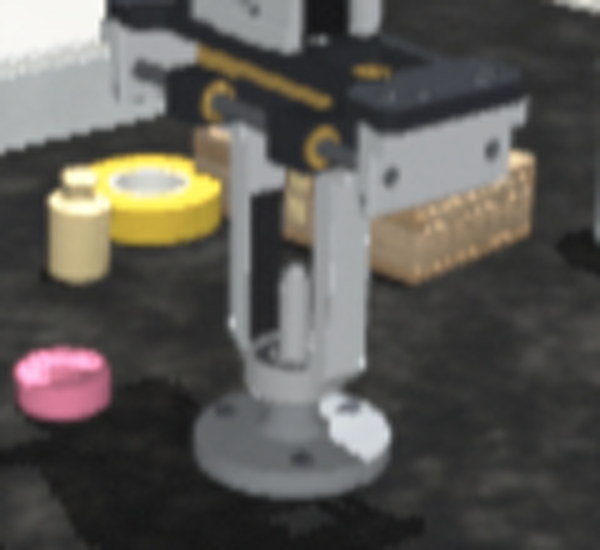

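View pics/w6.png

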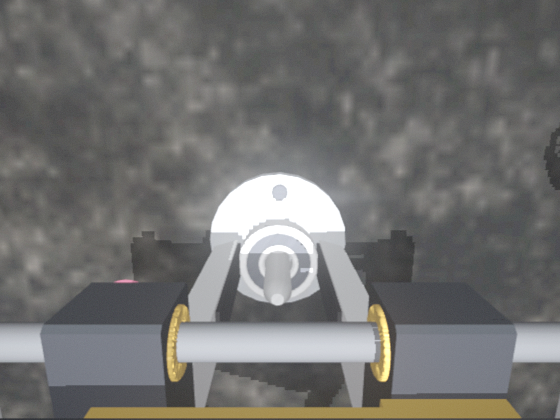

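The bearing is on the shaft and just above the shoulder. I'll press it lightly down, then release.

Request:
servo_tool(
  motion=[2,0,0,0,3.5,0,0,0,3.5,0,0,0],
)

```text
time_s: 9.6
ee_pos: [0.611, -0.1522, 0.0108]
eef_rot: [1.232, 1.571, -0.339]
force: [-2.9, 1.4, 4.7]
grip_width: 0.0388
```

Request:
servo_tool(
  motion=[0,0,0,0,0,0,0,0,0,0,0,0,0,0,0,0,-15,0,0,0,-55,0,0,0,-95,0,0,0,-105,0,0,0],
  gripper=0.6,
)

```text
time_s: 10.6
ee_pos: [0.6121, -0.1525, 0.1191]
eef_rot: [1.265, 1.566, -0.305]
force: [0.6, -0.1, -0.7]
grip_width: 0.0565
```

```bash
python3 - <<'E'
from h import *
c=cam('wrist','w7');s=cam('scene','s7')
o=ctrl.get_obs();print(o['ee_pos'],o['grip_width'],o['force'],o['time_s'])
b=cv2.resize(s['color'][170:260,240:360,::-1],None,fx=5,fy=5,interpolation=cv2.INTER_CUBIC); cv2.imwrite('pics/s7z.png',b)
P=pts(c)*1000;q=P.reshape(-1,3);r=np.hypot(q[:,0]-610.8,q[:,1]+151)
for nm,m in {'ring':(r>8.5)&(r<19)&(q[:,2]>20)}.items():
  k=q[m];print(len(k),np.median(k[:,2]));A=np.c_[k[:,:2]-[610.8,-151],np.ones(len(k))];
  k2=abs(k[:,2]-np.median(k[:,2]))<4;print(np.linalg.lstsq(A[k2],k[k2,2],rcond=None)[0])
go([.4393,-.1512,.0884])
E
```

```text
[ 0.61126921 -0.15225385  0.11655678] 0.05640279893655206 [-0.45211436 -0.19178158  0.12092221] 10.7
1305 41.50836704380101
[-3.89156310e-03  3.10421610e-03  4.15266553e+01]
tool shift mm [  27.8 -172.    -1.1] ee [ 0.6113 -0.1523  0.1166]
```

View pics/s7z.png

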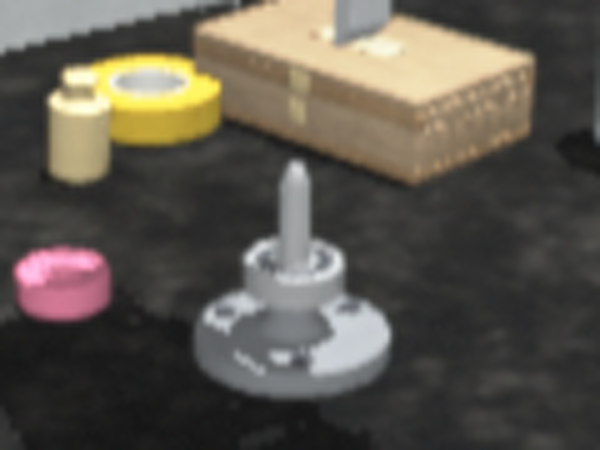

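The bearing is seated: its top is flat at 41.5 mm (expected 42) with no tilt. Next is the spacer.

Request:
servo_tool(
  motion=[0,-15,0,0,0,-55,0,0,5,-100,0,0,10,-140,0,0,10,-165,-1,0,10,-171.5,-1,0,10,-171.5,-1,0],
  gripper=0.6,
)

```text
time_s: 11.58
ee_pos: [0.4396, -0.1512, 0.105]
eef_rot: [-1.992, 1.57, 2.72]
force: [0.6, -0.1, 1.0]
grip_width: 0.0565
```

```bash
python3 - <<'E'
from h import *
c=cam('wrist','w8')
o=ctrl.get_obs();print(o['ee_pos'],o['grip_width'],o['force'],o['time_s'])
P=pts(c)*1000;q=P.reshape(-1,3);m=(abs(q[:,2]-20)<2.5)&(np.hypot(q[:,0]-440,q[:,1]+151)<25);k=q[m];print(len(k),k.mean(0),k.min(0),k.max(0))
(x,y),r=cv2.minEnclosingCircle(k[:,:2].astype(np.float32));print(x,y,r)
EE=o['ee_pos'];go([x/1000,y/1000,-.017])
E
```

```text
[ 0.43997584 -0.15122153  0.10502408] 0.05621732019263552 [ 0.2046899  -0.17357162 -0.28139003] 11.625
454 [ 439.6745192  -151.25933302   19.8110662 ] [ 427.52137734 -162.64450259   17.66363676] [ 451.67262847 -140.04099273   22.24670722]
439.49444580078125 -151.15707397460938 12.179460525512695
tool shift mm [ 1.22e+02 -5.00e-01 -1.00e-01] ee [ 0.44   -0.1512  0.105 ]
```

View pics/w8.png

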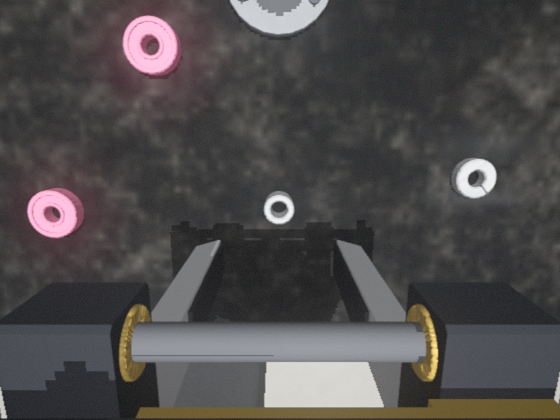

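Wrist view: the spacer is at (279,208), i.e. (0.4396,-0.1512), directly below the tool. I'll descend.

Request:
servo_tool(
  motion=[20,0,0,0,60,0,0,0,95,0,0,0,115,0,0,0,121,0,0,0,121,0,0,0],
)

```text
time_s: 12.38
ee_pos: [0.4398, -0.1512, -0.0157]
eef_rot: [-2.184, 1.571, 2.528]
force: [0.8, 0.4, 1.2]
grip_width: 0.0562
```

Request:
servo_tool(
  motion=[0,0,0,0,0,0,0,0,0,0,0,0,0,0,0,0,0,0,0,0],
  gripper=0.05,
  force=25,
)

```text
time_s: 13.0
ee_pos: [0.4396, -0.1512, -0.0155]
eef_rot: [1.13, 1.57, -0.44]
force: [-0.2, -0.7, 3.7]
grip_width: 0.0226
```

Request:
servo_tool(
  motion=[-15,0,0,0,-55,0,0,0,-100,0,0,0,-120,0,0,0,-120,0,0,0],
)

```text
time_s: 13.62
ee_pos: [0.4401, -0.1514, 0.1061]
eef_rot: [1.17, 1.567, -0.401]
force: [-0.2, 0.9, -0.8]
grip_width: 0.0227
```

```bash
python3 - <<'E'
from h import *
c=cam('wrist','w9')
o=ctrl.get_obs();print(o['ee_pos'],o['grip_width'],o['force'],o['time_s'])
P=pts(c)*1000;q=P.reshape(-1,3);e=o['ee_pos']*1000;m=(q[:,2]>110)&(q[:,2]<160)&(abs(q[:,0]-e[0])<13)&(abs(q[:,1]-e[1])<11);k=q[m];print(len(k),np.median(k,0))
z=np.median(k[:,2]);k=k[abs(k[:,2]-z)<3];print(cv2.minEnclosingCircle(k[:,:2].astype(np.float32)),np.linalg.lstsq(np.c_[k[:,:2]-e[:2],np.ones(len(k))],k[:,2],rcond=None)[0])
b=cv2.resize(c['color'][180:340,180:380,::-1],None,fx=4,fy=3.75,interpolation=cv2.INTER_CUBIC); cv2.imwrite('pics/w9z.png',b)
E
```

```text
[ 0.43941896 -0.15119336  0.10462419] 0.02254402361730779 [-0.94352704  1.18339984 -0.83305847] 13.675
1933 [ 441.44772223 -151.23957117  140.70783192]
((440.3439025878906, -152.01881408691406), 13.199024200439453) [-4.51700770e-03 -2.23137640e-03  1.41209818e+02]
```

View pics/w9z.png

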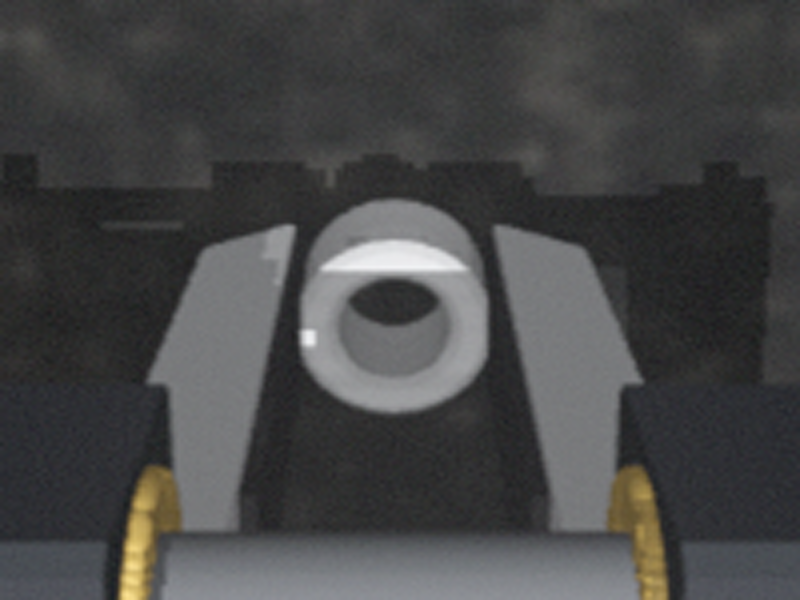

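Request:
servo_tool(
  motion=[0,15,0,0,0,55,0,0,0,100,0,0,0,140,0.5,0,0,165,0.5,0,0,171.5,0.5,0,0,171.5,0.5,0,0,171.5,0.5,0],
)

```text
time_s: 14.68
ee_pos: [0.6103, -0.1517, 0.1042]
eef_rot: [-1.872, 1.57, 2.84]
force: [-0.8, -0.2, -0.9]
grip_width: 0.0226
```

```bash
python3 - <<'E'
from h import *
c=cam('wrist','w10');s=cam('scene')
o=ctrl.get_obs();print(o['ee_pos'],o['grip_width'],o['force'],o['time_s'])
b=cv2.resize(c['color'][180:340,180:380,::-1],None,fx=4,fy=3.75,interpolation=cv2.INTER_CUBIC); cv2.imwrite('pics/w10z.png',b)
b=cv2.resize(s['color'][150:260,240:360,::-1],None,fx=5,fy=5,interpolation=cv2.INTER_CUBIC); cv2.imwrite('pics/s10z.png',b)
from scipy.optimize import least_squares
P=pts(c)*1000;q=P.reshape(-1,3);e=o['ee_pos']*1000
m=(q[:,2]>130)&(q[:,2]<150)&(abs(q[:,0]-e[0])<13)&(abs(q[:,1]-e[1])<11);print('spacer top z',np.median(q[m,2]))
# foot
g=c['color'].astype(int).min(2);gm=(g>150).astype(np.uint8);gm[225:]=0;gm[:,:200]=0;gm[:,360:]=0
cs,_=cv2.findContours(gm,0,cv2.CHAIN_APPROX_NONE);k=max(cs,key=cv2.contourArea)[:,0]
w=np.array([ray(c,*t,.01)[:2] for t in k])*1000
r=least_squares(lambda p:np.hypot(w[:,0]-p[0],w[:,1]-p[1])-40,[611,-151],loss='cauchy',f_scale=.5);print('foot',r.x,np.median(abs(r.fun)))
E
```

```text
[ 0.61049447 -0.15179147  0.10454548] 0.022684974770834206 [-0.35329012 -0.36504189  0.76596674] 14.775
spacer top z 139.32977061389983
foot [ 610.87093394 -151.09587539] 0.36225710612343676
```

View pics/w10z.png

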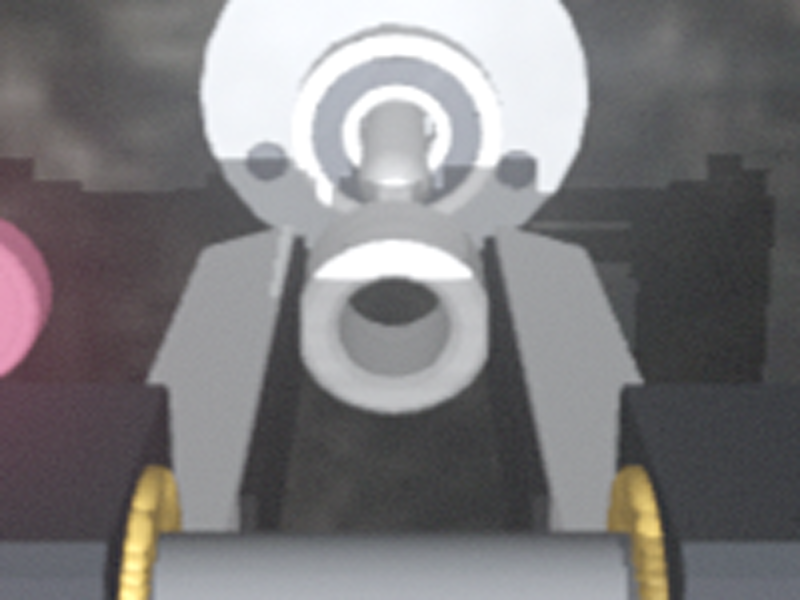

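View pics/s10z.png

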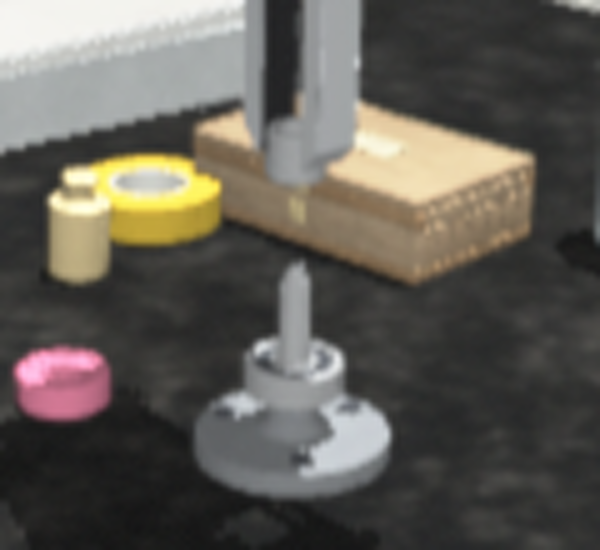

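Aligned in both views. I'll lower the spacer past the taper.

Request:
servo_tool(
  motion=[10,0.4,0,0,25,0.4,0,0,36,0.4,0,0,41,0.4,0,0,46,0.4,0,0,52,0.4,0,0,52,0.4,0,0],
)

```text
time_s: 15.65
ee_pos: [0.6111, -0.1516, 0.0519]
eef_rot: [-1.895, 1.57, 2.818]
force: [0.4, 0.7, -0.9]
grip_width: 0.023
```

Request:
servo_tool(
  motion=[6,0,0,0,13,0,0,0,19,0,0,0,23,0,0,0,23,0,0,0],
)

```text
time_s: 16.27
ee_pos: [0.6111, -0.1516, 0.0289]
eef_rot: [-1.891, 1.57, 2.821]
force: [0.2, -0.5, -0.8]
grip_width: 0.0226
```

Request:
servo_tool(
  motion=[1,0,0,0,2,0,0,0,3,0,0,0,3,0,0,0],
)

```text
time_s: 16.77
ee_pos: [0.6115, -0.1517, 0.0265]
eef_rot: [1.333, 1.57, -0.237]
force: [-0.6, 0.4, 1.2]
grip_width: 0.0224
```

```bash
python3 - <<'E'
from h import *
s=cam('scene')
o=ctrl.get_obs();print(o['ee_pos'],o['grip_width'],o['force'],o['time_s'])
b=cv2.resize(s['color'][150:260,240:360,::-1],None,fx=5,fy=5,interpolation=cv2.INTER_CUBIC); cv2.imwrite('pics/s11z.png',b)
E
```

```text
[ 0.61146106 -0.15170866  0.02649047] 0.022418252071892134 [-0.21253993  0.38817951  3.77012919] 16.825
```

View pics/s11z.png

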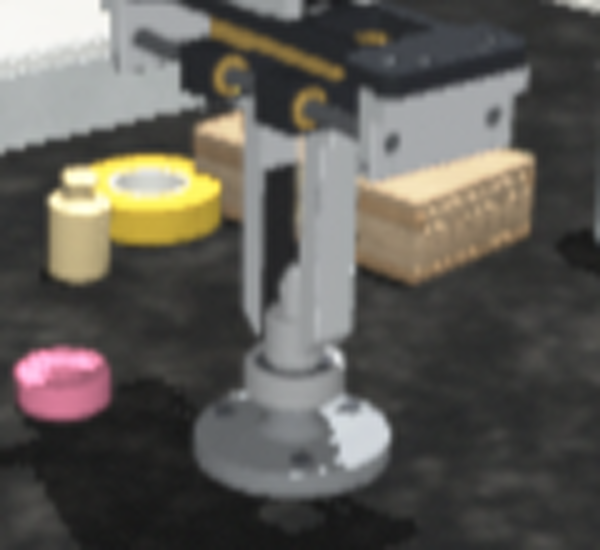

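The spacer is on, resting on the bearing with light contact. I'll release, rise and check.

Request:
servo_tool(
  motion=[0,0,0,0,0,0,0,0,0,0,0,0,0,0,0,0,-15,0,0,0,-50,0,0,0,-80,0,0,0,-90,0,0,0],
  gripper=0.5,
)

```text
time_s: 17.82
ee_pos: [0.6121, -0.1519, 0.119]
eef_rot: [1.273, 1.567, -0.298]
force: [0.7, -0.2, 0.1]
grip_width: 0.047
```

```bash
python3 - <<'E'
from h import *
c=cam('wrist','w12');s=cam('scene','s12')
o=ctrl.get_obs();print(o['ee_pos'],o['grip_width'],o['force'],o['time_s'])
b=cv2.resize(s['color'][150:260,240:360,::-1],None,fx=5,fy=5,interpolation=cv2.INTER_CUBIC); cv2.imwrite('pics/s12z.png',b)
q=pts(c).reshape(-1,3)*1000;r=np.hypot(q[:,0]-610.9,q[:,1]+151.2)
for a,b_,lo,hi in((8,11.5,52,75),(13,19,35,50)):
  k=q[(r>a)&(r<b_)&(q[:,2]>lo)&(q[:,2]<hi)];print(len(k),np.median(k[:,2]),np.linalg.lstsq(np.c_[k[:,:2]-[610.9,-151.2],np.ones(len(k))],k[:,2],rcond=None)[0])
go([.463,-.3108,.116])
E
```

```text
[ 0.61164322 -0.15176091  0.11726796] 0.046931598323569565 [ 0.16102857 -0.42056447 -0.42115288] 17.925
346 62.07405970568348 [ 1.21899735e-03 -2.33586912e-04  6.20561221e+01]
774 41.775452796903096 [-9.92829079e-03  4.43592266e-03  4.17588540e+01]
tool shift mm [   1.1 -148.6  159. ] ee [ 0.6116 -0.1518  0.1173]
```

View pics/s12z.png

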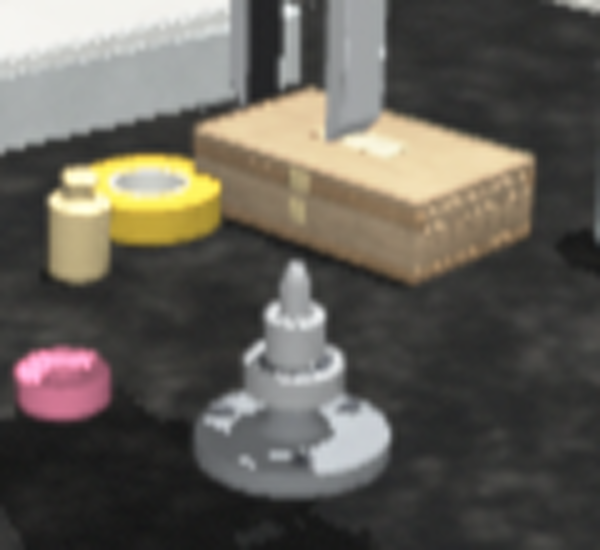

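The spacer is seated: its top is at 62.1 mm and flat. Next is the collar.

Request:
servo_tool(
  motion=[0,-13,14,0,0,-45,48,0,5,-80,86,0,10,-115,123,0,12,-140,150,0,12,-148,159,0,12,-148,159,0],
  gripper=0.65,
)

```text
time_s: 18.8
ee_pos: [0.4628, -0.3109, 0.1038]
eef_rot: [-2.335, 1.57, 2.376]
force: [0.2, -0.3, -0.3]
grip_width: 0.0611
```

```bash
python3 - <<'E'
from h import *
c=cam('wrist','w13')
o=ctrl.get_obs();print(o['ee_pos'],o['grip_width'],o['force'],o['time_s'])
q=pts(c).reshape(-1,3)*1000;m=(abs(q[:,2]-12)<2.5)&(np.hypot(q[:,0]-463,q[:,1]+311)<30);k=q[m];print(len(k),k.mean(0))
(x,y),r=cv2.minEnclosingCircle(k[:,:2].astype(np.float32));print(x,y,r);go([x/1000,y/1000,-.0175])
E
```

```text
[ 0.46337247 -0.31032162  0.10393019] 0.061314397088758354 [-0.36627616  0.50641536  0.1512748 ] 18.85
947 [ 463.67700445 -311.24264799   12.01199832]
463.1961364746094 -311.4010009765625 16.206317901611328
tool shift mm [ 1.214e+02 -1.000e-01  1.100e+00] ee [ 0.4634 -0.3103  0.1039]
```

View pics/w13.png

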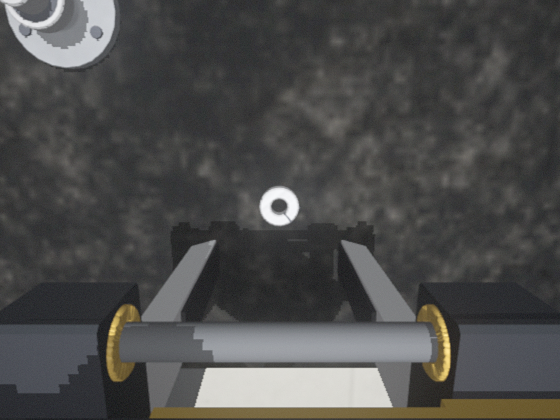

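The collar is at (279,206), centred under the tool, with its slit away from the pads.

Request:
servo_tool(
  motion=[20,0,0.5,0,60,0,0.5,0,95,0,0.5,0,115,0,0.5,0,121.5,0,0.5,0,121.5,0,0.5,0],
)

```text
time_s: 19.6
ee_pos: [0.4638, -0.3107, -0.0171]
eef_rot: [2.497, 1.571, 0.927]
force: [-0.1, -0.6, -0.4]
grip_width: 0.0608
```

Request:
servo_tool(
  motion=[0,0,0,0,0,0,0,0,0,0,0,0,0,0,0,0,0,0,0,0],
  gripper=0.1,
  force=25,
)

```text
time_s: 20.23
ee_pos: [0.4634, -0.3113, -0.017]
eef_rot: [0.978, 1.57, -0.593]
force: [-1.1, -0.1, 4.3]
grip_width: 0.0302
```

Request:
servo_tool(
  motion=[-15,0,0,0,-55,0,0,0,-100,0,0,0,-120,0,0,0,-120,0,0,0],
)

```text
time_s: 20.85
ee_pos: [0.4639, -0.3116, 0.1047]
eef_rot: [0.917, 1.567, -0.654]
force: [-0.8, -0.3, -1.6]
grip_width: 0.0305
```

```bash
cat >> h.py <<'E'
def held(c,o,lo,hi,R):
    q=pts(c).reshape(-1,3)*1000;e=o['ee_pos']*1000
    k=q[(q[:,2]>lo)&(q[:,2]<hi)&(abs(q[:,0]-e[0])<R+3)&(abs(q[:,1]-e[1])<R-1)];z=np.median(k[:,2]);k=k[abs(k[:,2]-z)<3]
    print('held z',z,'x range',k[:,0].min(),k[:,0].max(),'y mean',k[:,1].mean(),'plane',np.linalg.lstsq(np.c_[k[:,:2]-e[:2],np.ones(len(k))],k[:,2],rcond=None)[0].round(3))
E
python3 - <<'E'
from h import *
c=cam('wrist','w14')
o=ctrl.get_obs();print(o['ee_pos'],o['grip_width'],o['force'],o['time_s'])
held(c,o,115,150,16)
go([.6111,-.1517,.104])
b=cv2.resize(c['color'][180:340,180:380,::-1],None,fx=4,fy=3.75,interpolation=cv2.INTER_CUBIC); cv2.imwrite('pics/w14z.png',b)
E
```

```text
[ 0.4633081  -0.31117205  0.10309249] 0.03049465507249491 [ 0.19611452 -0.71233304 -0.06416362] 20.9
held z 133.48939762058802 x range 447.4982615193419 479.73499925691715 y mean -311.1488075091954 plane [-4.00000e-03 -1.00000e-03  1.33575e+02]
tool shift mm [  -0.9  147.8 -159.5] ee [ 0.4633 -0.3112  0.1031]
```

View pics/w14z.png

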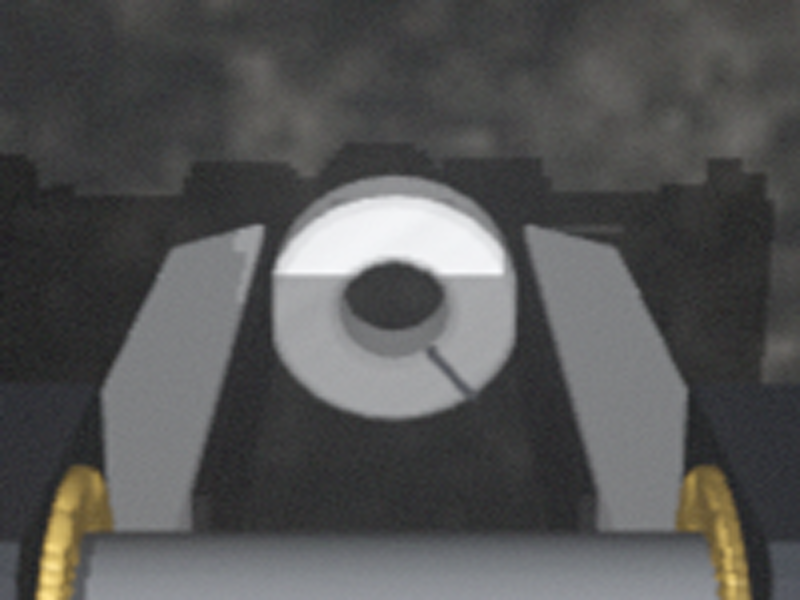

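Collar held level, with its top at 133.5 mm. I'll carry it over the shaft.

Request:
servo_tool(
  motion=[0,13,-14,0,0,45,-48,0,0,80,-86,0,0,115,-123,0,0,140,-151,0,0,147.5,-159.5,0,0,147.5,-159.5,0,0,147.5,-159.5,0],
)

```text
time_s: 21.9
ee_pos: [0.6102, -0.1524, 0.1024]
eef_rot: [-1.69, 1.57, 3.022]
force: [-0.5, 0.0, -1.3]
grip_width: 0.0303
```

```bash
python3 - <<'E'
from h import *
c=cam('wrist','w15');s=cam('scene')
o=ctrl.get_obs();print(o['ee_pos'],o['grip_width'],o['force'],o['time_s'])
held(c,o,115,150,16)
b=cv2.resize(c['color'][180:340,180:380,::-1],None,fx=4,fy=3.75,interpolation=cv2.INTER_CUBIC); cv2.imwrite('pics/w15z.png',b)
b=cv2.resize(s['color'][150:260,240:360,::-1],None,fx=5,fy=5,interpolation=cv2.INTER_CUBIC); cv2.imwrite('pics/s15z.png',b)
E
```

```text
[ 0.61030785 -0.152533    0.10281201] 0.02995386086371904 [-0.50375741 -0.58243239 -0.1042266 ] 22.0
held z 131.31690754044166 x range 593.5580366174615 626.2970206069534 y mean -152.34280163347282 plane [-7.00000e-03  0.00000e+00  1.31353e+02]
```

View pics/w15z.png

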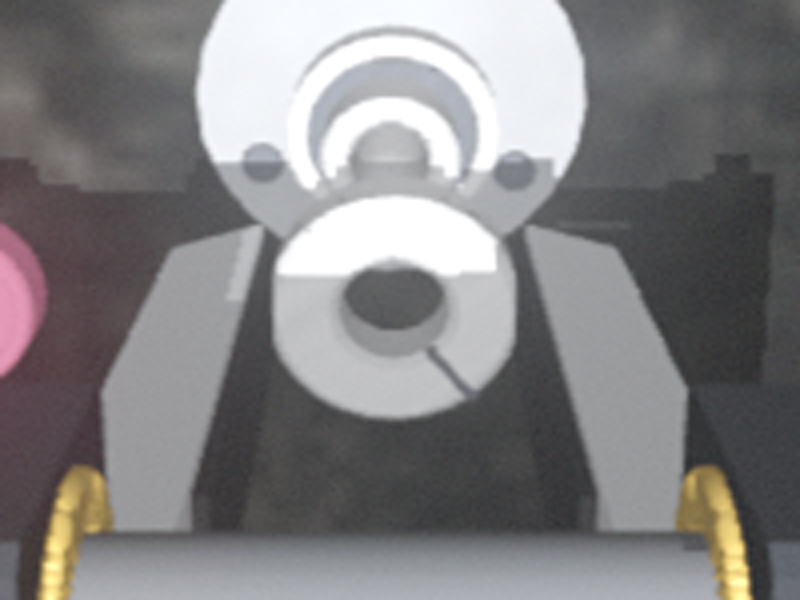

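View pics/s15z.png

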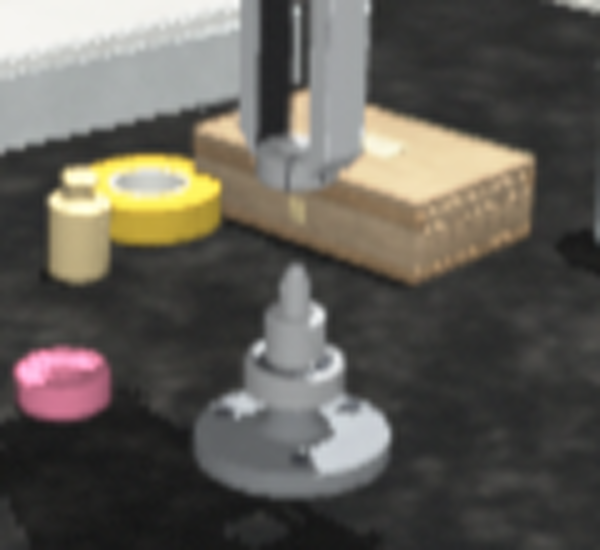

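Request:
servo_tool(
  motion=[10,0.6,-0.8,0,25,0.6,-0.8,0,35,0.6,-0.8,0,40,0.6,-0.8,0,45,0.6,-0.8,0,49,0.6,-0.8,0,49,0.6,-0.8,0],
)

```text
time_s: 22.88
ee_pos: [0.6113, -0.1508, 0.0536]
eef_rot: [-1.866, 1.571, 2.846]
force: [-1.0, 0.4, -0.4]
grip_width: 0.0305
```

Request:
servo_tool(
  motion=[3,0,0,0,6,0,0,0,8,0,0,0,9,0,0,0,9,0,0,0],
)

```text
time_s: 23.5
ee_pos: [0.6116, -0.1509, 0.045]
eef_rot: [1.351, 1.57, -0.219]
force: [-0.9, -0.0, 2.7]
grip_width: 0.0299
```

```bash
python3 - <<'E'
from h import *
c=cam('wrist');s=cam('scene')
o=ctrl.get_obs();print(o['ee_pos'],o['grip_width'],o['force'],o['time_s'])
held(c,o,65,100,16)
b=cv2.resize(s['color'][150:260,240:360,::-1],None,fx=5,fy=5,interpolation=cv2.INTER_CUBIC); cv2.imwrite('pics/s16z.png',b)
E
```

```text
[ 0.61154058 -0.15085642  0.04505024] 0.030515762565904884 [-0.79070152  0.47492485  4.13971946] 23.6
held z 74.1427184683559 x range 595.4308946829885 627.3318259608666 y mean -150.7725289984026 plane [-1.200e-02 -4.000e-03  7.408e+01]
```

View pics/s16z.png

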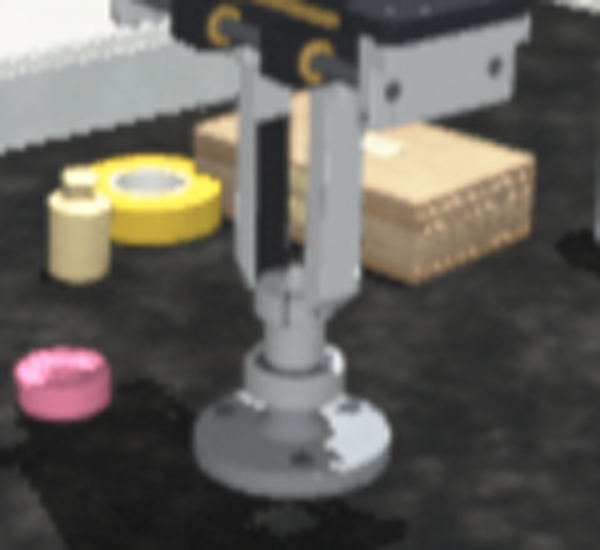

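The collar's top is at 74 mm, its seated height, with light contact. I'll release and back off.

Request:
servo_tool(
  motion=[0,0,0,0,0,0,0,0,0,0,0,0,0,0,0,0,-10,0,0,0,-40,0,0,0,-70,0,0,0,-80,0,0,0,-80,0,0,0,-80,0,0,0],
  gripper=0.6,
)

```text
time_s: 24.85
ee_pos: [0.6109, -0.1507, 0.1234]
eef_rot: [-1.886, 1.569, 2.827]
force: [-0.3, 0.2, -0.6]
grip_width: 0.0561
```

```bash
python3 - <<'E'
from h import *
c=cam('wrist');s=cam('scene');t=cam('top','t17')
o=ctrl.get_obs();print(o['ee_pos'],o['force'],o['time_s'])
b=cv2.resize(s['color'][150:260,240:360,::-1],None,fx=5,fy=5,interpolation=cv2.INTER_CUBIC); cv2.imwrite('pics/s17z.png',b)
cv2.imwrite('pics/s17.png',s['color'][:,:,::-1])
q=pts(c).reshape(-1,3)*1000;r=np.hypot(q[:,0]-610.9,q[:,1]+151.2)
for a,b_,lo,hi in((8,15,66,82),(17,19,35,50)):
  k=q[(r>a)&(r<b_)&(q[:,2]>lo)&(q[:,2]<hi)];print(len(k),np.median(k[:,2]),np.linalg.lstsq(np.c_[k[:,:2]-[610.9,-151.2],np.ones(len(k))],k[:,2],rcond=None)[0].round(4))
E
```

```text
[ 0.61106264 -0.15076166  0.12377591] [ 0.42129215 -0.23441187  0.34286103] 25.0
966 74.18362446948706 [-7.000e-03  5.000e-04  7.418e+01]
215 42.165073504525864 [ 1.20000e-02 -4.00000e-03  4.20564e+01]
```

View pics/s17z.png

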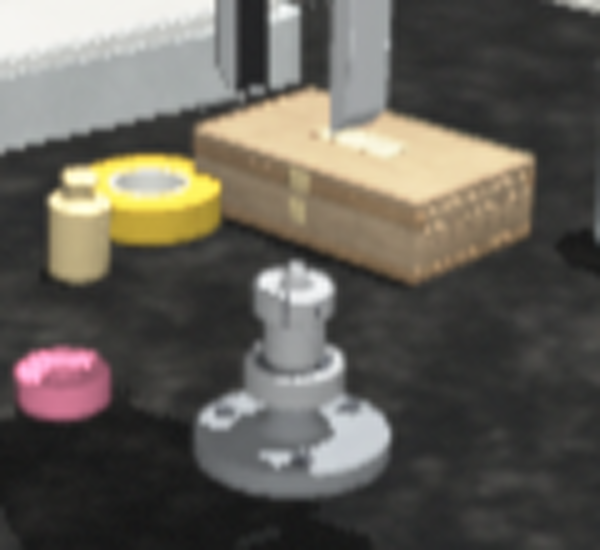

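View pics/s17.png

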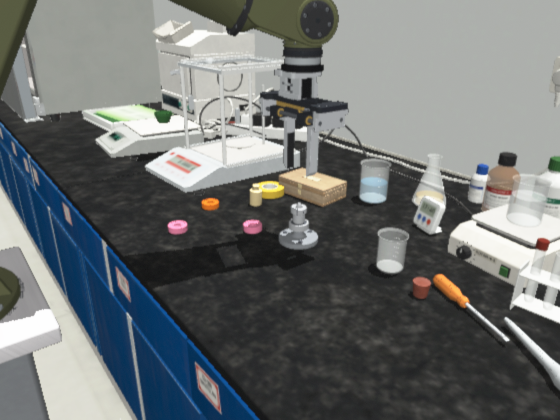

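The full stack is on the shaft. The beaker, stopper, weight and decoys are all at the pixels where they started, and the arm is clear.

```bash
python3 -c "
from station import ctrl; print(ctrl.hand_in())"
```

```text
the job is handed in; nothing more can be done
None
```

The spindle is back together: the bearing went onto the shaft first, then the spacer, then the collar. I handed the job in at about 25 s, with the gripper open and clear of everything.

- **Seating:** measured tops are bearing 42.1 mm, spacer 62.1 mm and collar 74.2 mm, against 42, 62 and 74 mm expected. The bearing and collar tops still measured level at the end; the spacer did before the collar covered it.
- **Forces:** the highest reading at the end of any move was about 6 N, when pressing the bearing onto the shoulder.
- **Other objects:** the beaker, stopper, weight and the orange and pink look-alikes show no movement in the last scene picture. I compared that by eye and did not measure it.
- **Disagreements:**
  - **Finger ends:** they sit about 22 mm above the reported TCP, not at it. My first grasp therefore closed above the bearing, without moving it. I then went by the cameras and took the reported TCP to about z = −17 mm for each grasp.
  - **Grip width:** readings came out 1.5–2 mm below the true ring diameters.

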